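Close a foil tray in the lidding press and ease the sprung head back up

ROBOT

A 6-joint arm with a two-finger parallel gripper is mounted at the origin on the work surface. World frame = base frame: x ahead of the robot, y to its left, z up, the work surface at z = 0. Lengths are in m, angles in rad, forces in N, time in s.
With the tool pointing down it reaches from about 0.35 to 0.95 m from the base axis. Payload 17.4 kg.
Tool frame: the origin (TCP) lies on the front face of the gripper's body, between the roots of the fingers; the fingertips stand 84 mm ahead of it and the grasp point (between the pads) lies 65 mm ahead of it; z points along the fingers, x is the direction in which the jaws open and shut, and the axes are right-handed (so a half turn about z gives the same grasp; the last joint's range is limited). The gripper opens to 93 mm and grips with 3 to 60 N. Pads are 15 mm wide; open, the fingers measure 128 mm over their backs; the gripper's body (75 mm by 188 mm) begins 65 mm behind the grasp point.
Start: joints at [-1.335, 0.116, 1.442, -0, 1.584, -0.038], TCP at [0.183, -0.65, 0.303] pointing down, gripper open.
Joint ranges: [-2.83, 2.83], [-0.83, 2.19], [0.07, 2.5], [-1.14, 4.28], [0.01, 3], [-2.97, 2.97]. Speed limits (rad/s): [1.89, 1.89, 2.22, 3.14, 3.14, 3.14].

INTERFACE

Orientations are given as a unit quaternion [w, x, y, z].
In Python, from workcell import manip, vision gives the robot as it stands.
- The arm moves only by the shell command python3 -m creep 'ROWS' [FORCE]. ROWS is JSON, a list of rows, each an object of numbers: "dx", "dy", "dz": the shift along the world's x, y, z each as a share of 0.02 m, from -1 to 1; "wx", "wy", "wz": the turn, a rotation vector about the world's x, y, z each as a share of 4 degrees, from -1 to 1; "grip": the closure, from -1 (fully open) to 1 (shut), so that 0 is half open. A call has 1 to 5 rows; each row shifts and turns the commanded pose from where the row before left it; what a row does not reach is not made up. A row lasts 1/8 s, in which the tool goes at most 62.5 mm and 10.7 degrees, less where a joint would pass 70% of its speed; a pose out of reach is approached as far as the arm can. A call with a number of a shift or a turn outside -1 to 1 is refused whole. A call with a gripper value outside its range is refused whole. The fingers move at their own pace and stop on an object; FORCE is the grip in N (left out, the last holds). Time passes only in rows, so rows that do not move let the fingers close. It gives the time, the measured TCP pose, the force and the opening at its end, in the units of the state.
- manip.sense(): the state, without advancing time (a new reading comes with each control period).
- vision.get_image(name): name is "side" or "top"; returns the picture (384x512x3 uint8, blue, green, red); there is no depth.
- vision.camera_model(name): a dict with "fx", "fy", "cx", "cy" (pixels), "R" (3x3) and "t" (3): a world point X has camera coordinates R X + t. Camera axes: x right, y down, z forward; pixel columns grow to the right and rows downward; lengths in m; the calibration is good to about 2 mm. A picture is of the moment at which its call begins. camera_model takes no time and is no camera call.
- manip.finish_job(): hands the job in, once; it reports no verdict.
The state is a dict: "time": time; "joint_positions": joint angles; "joint_velocities": joint speeds; "joint_torque": joint torques, N m; "eef_pos": TCP position; "tcp_rot": TCP orientation; "ft_force": force on the tool from outside, world axes, zero at the start; "moment": the same for the moment, N m; "grip_width": finger opening in m.
Only numpy, scipy, OpenCV 4.12 (cv2) and the standard library are available. Lean on these libraries where they do the work, as an engineer would, in place of code of your own. Each camera call takes 0.05 s, during which the arm holds its last target. There are 200 camera calls.

TASK

The filled foil tray in the hand press has its card lid laid on: crimp it by pulling the press's sprung head right down by its bar handle and holding it fully home for about two seconds. Then let the head come up slowly under control to its resting position - never let it fly up - and leave go. Work the head only by its handle, and do not knock the utensil rail above or disturb the tray or the things standing around.

Things in the scene. Friction and masses are not known exactly. Their poses are not given: they have to be found in the camera images.
- press: Hand lidding press fixed on the bench: stainless base 320 x 240 mm, aluminium die block (190 x 170 mm, rim 105 mm up) holding the tray, hinged head. Origin: centre of the underside. x axis from the front (handle side, towards the robot) to the back (hinge side), y along hinge and handle bar, z up. Hinge axis parallel to y through (125, 0, 130) mm in this frame.
- head (a joint): Hinge of the sprung head: 0 rad = resting up against its stop (front raised 0.80 rad from level), grows as the head is pulled down, 0.80 = fully home, level, at a hard stop. Springs push it up all the way: about 2 N at the bar near the top, growing to about 11 N when home. Let go, it snaps up at several rad/s. The head is a steel-covered plate 190 x 172 x 42 mm, front edge 222 mm from the hinge.
- bar (a point): Middle of the handle: a round black bar 22 mm thick, 120 mm long between two flat brackets, parallel to the press's y, 275 mm from the hinge axis; free gap of 53 mm from its centre line to the head's front edge. Moves with the head: in the press frame (-67, 0, 327) mm with the head up, (-150, 0, 130) mm when home.
- tray: Filled foil tray with card lid, 146 x 121 x 44 mm, 0.25 kg, hanging by its flange in the well of the die. Origin: centre of its underside, 65 mm above the bench.
- die (a point): Centre of the mouth of the die's well, at rim height, 40 mm above the origin of a tray hanging in it.
- rail: Utensil rail fixed on the bench over the press: steel tube 20 mm thick, 460 mm long along y, axis 467 mm up, on posts 155 mm to either side; ladle and skimmer hang 208 mm to either side. It runs just above the raised bar, 140 mm higher and 9 mm behind: come in below it from the front, tool leaning 30 to 45 degrees. Origin: on the bench below the tube's middle; axes nearly those of the press.
- tray_stack: Stack of empty foil trays, 146 x 121 x 76 mm, on the bench at the left of the press. Origin: centre of the underside. A bystander.
- closed_tray: Finished tray with lid, 146 x 121 x 46 mm, on the bench at the right of the press. Origin: centre of the underside. A bystander.
- glass: Dessert glass, 72 mm across the rim, 85 mm high, on the bench at the right front corner of the press. Origin: centre of the underside. A bystander.
Things that resemble listed ones, but are neither listed nor needed, are in the scene too. What is shaped like the tray but blue or orange is not meant.

How it is judged:
On the way:
1. the head is pulled down fully home and kept there (value of joint head above 0.765 rad), for 1.3 s.
At the end, for the whole second after the job is handed in: The head is back up at rest (within 0.05 rad of its stop) and the tray still hangs in the die: level within 0.08 rad and its origin no more than 46 mm from the mouth's centre (40 mm when untouched) (value of joint head below 0.05 rad and velocity of joint head between -0.1 and 0.1 rad/s and distance between tray and die below 0.046 m and angle between tray's own z axis and vertical below 0.08 rad).
It fails at once if the head flies up: it rises faster than 1.5 rad/s (about 0.4 m/s at the bar) (velocity of joint head below -1.5 rad/s).
It fails at once if the robot pushes on the head instead of its handle (over 5 N) (contact force between any of the fingers, the arm and head_c3 above 5 N or contact force between any of the fingers, the arm and head_c4 above 5 N).
It fails at once if the utensil rail is knocked (over 5 N) (contact force between any of the fingers, the arm and rail above 5 N).
It fails at once if a bystander is moved more than 20 mm or tipped (distance of any of tray_stack, closed_tray, glass from where it was at the start of the episode above 0.02 m or angle between any of tray_stack, closed_tray, glass's own z axis and vertical above 0.3 rad).
It also fails if it takes over 54 s, if anything falls off the work surface, if the arm or the gripper's body presses on something with over 40 N, if the wrist force passes 120 N, or if a joint passes its speed limit or range.

## Working session

There is one attempt and no reset: what is moved stays moved. The work goes in short steps, Python scripts to look and compute and a shell command to move; the robot and the scene stay as the last step left them, time stands still between calls to the robot, and variables do not carry over. Pictures are saved under pics/ and viewed, about 8 in all and at most 12, crops included, and the job is handed in when it is done.

```bash
mkdir -p pics; python3 - <<'E'
from workcell import manip, vision
import cv2,numpy as np
for n in("side","top"):
    cv2.imwrite(f"pics/{n}0.png",vision.get_image(n)); m=vision.camera_model(n)
    print(n,m["fx"],m["fy"],m["cx"],m["cy"]); R=np.array(m["R"]);print(R.round(3).tolist(),"C",(-R.T@np.array(m["t"])).round(3))
s=manip.sense();print(s)
E
```

```text
side 370.95262169416947 370.95262169416947 254.15610206703747 193.7153235420112
[[0.994, -0.104, 0.018], [-0.065, -0.734, -0.676], [0.083, 0.671, -0.737]] C [ 0.484 -0.595  0.891]
top 380.13811550071364 380.13811550071364 244.8563819559335 190.3612543243174
[[0.005, -1.0, 0.01], [-0.996, -0.006, -0.084], [0.084, -0.009, -0.996]] C [0.47  0.06  1.407]
{'time': 0.1, 'joint_positions': array([-1.33482222e+00,  1.16436403e-01,  1.44220320e+00, -1.67055420e-05,
        1.58396552e+00, -3.78066690e-02]), 'joint_velocities': array([-0.00150978, -0.00164332, -0.00035031, -0.00083727,  0.00079068,
        0.0009386 ]), 'joint_torque': array([ 2.09335216e-03, -7.22893453e+01, -6.23864293e+01,  7.81232980e-02,
        2.27542216e-02, -6.03689728e-05]), 'eef_pos': array([ 0.18246436, -0.6497765 ,  0.3020771 ]), 'tcp_rot': array([-3.14334909e-04,  7.96985820e-01, -6.03997803e-01, -3.96909009e-04]), 'ft_force': array([0.34329918, 0.6859692 , 0.51536303]), 'moment': array([-0.01098065,  0.02759569,  0.01690835]), 'grip_width': 0.09290521048716026}
```

View pics/side0.png

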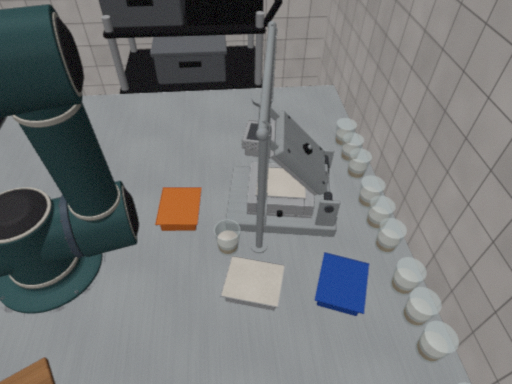

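View pics/top0.png

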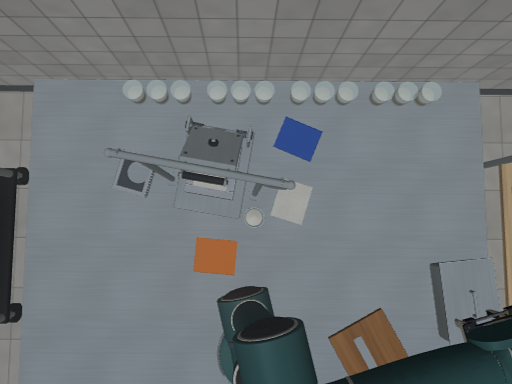

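The press is in the top view around (215,170), with the rail over it from (108,152) to (292,184). The glass is at (254,217), the white closed tray at (292,203) and the stack at (133,175). The orange and blue blocks are decoys. Next I'll enlarge the press area.

```bash
python3 - <<'E'
import cv2,numpy as np
a=cv2.imread("pics/top0.png")[105:235,95:320];b=cv2.imread("pics/side0.png")[80:260,205:365]
cv2.imwrite("pics/topc.png",cv2.resize(a,None,fx=3.5,fy=3.5,interpolation=cv2.INTER_CUBIC))
cv2.imwrite("pics/sidec.png",cv2.resize(b,None,fx=3.3,fy=3.3,interpolation=cv2.INTER_CUBIC))
E
```

```text
(no output)
```

View pics/topc.png

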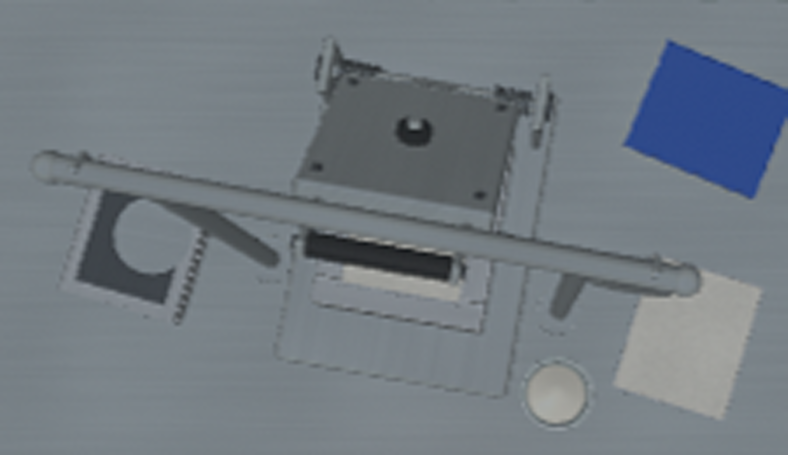

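View pics/sidec.png

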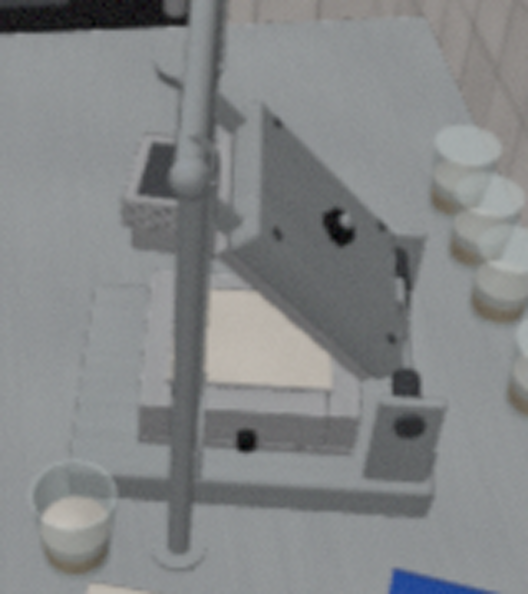

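Top crop: the rail ends are at (45,166) and (686,279), and the black bar runs from (303,246) to (456,268), just in front of the rail. The base front corners are at (277,357) and (503,395). Side crop: the white-lidded tray sits in the die, which matches the tray described, and the rail post stands in front at (180,550).

```bash
cat > h.py <<'E'
import numpy as np
from workcell import vision
def ray(n,u,v,z):
    m=vision.camera_model(n);R=np.array(m["R"]);C=-R.T@np.array(m["t"])
    d=R.T@np.array([(u-m["cx"])/m["fx"],(v-m["cy"])/m["fy"],1]);return C+d*(z-C[2])/d[2]
def proj(n,X):
    m=vision.camera_model(n);c=np.array(m["R"])@X+np.array(m["t"]);return np.array([m["fx"]*c[0]/c[2]+m["cx"],m["fy"]*c[1]/c[2]+m["cy"]])
E
python3 - <<'E'
from h import *
t=lambda u,v,z:ray("top",95+u/3.5,105+v/3.5,z)
def pr(name,a,b):
    d=a-b;print(name,a.round(3),b.round(3),"mid",((a+b)/2).round(4),"len",np.linalg.norm(d).round(3),"ang of y",np.degrees(np.arctan2(-d[0],d[1])).round(2))
pr("rail",t(45,166,.467),t(686,279,.467))
a,b=t(303,246,.327),t(456,268,.327);pr("bar",a,b)
pr("basefront",t(277,357,.03),t(503,395,.03))
pr("headfront bottom?",t(296,180,.29),t(497,211,.29))
pr("headback", t(350,75,.18),t(520,103,.18))
import cv2
im=cv2.imread("pics/top0.png");g=im.max(2)
m=(g<45).astype('uint8');m[:, :175]=0;m[:165]=0;m[195:]=0;m[:,235:]=0
n,l,s,c=cv2.connectedComponentsWithStats(m);i=1+s[1:,4].argmax();p=np.argwhere(l==i)[:,::-1];r=cv2.minAreaRect(p.astype('float32'));print(s[i],r)
print("bar mask centre",ray("top",*r[0],.327))
print("glass",ray("top",95+557/3.5,105+393/3.5,.085),"post feet side",ray("side",205+178/3.3,80+553/3.3,0), "post foot top L,R",t(275,260,.02),t(560,312,.02))
E
```

```text
rail [0.642 0.393 0.467] [ 0.563 -0.064  0.467] mid [0.6024 0.1648 0.467 ] len 0.464 ang of y -9.71
bar [0.603 0.231 0.327] [0.585 0.106 0.327] mid [0.5939 0.1683 0.327 ] len 0.126 ang of y -7.88
basefront [0.523 0.302 0.03 ] [0.485 0.069 0.03 ] mid [0.5044 0.1856 0.03  ] len 0.237 ang of y -9.23
headfront bottom? [0.663 0.244 0.29 ] [0.638 0.073 0.29 ] mid [0.6506 0.1584 0.29  ] len 0.172 ang of y -8.48
headback [0.782 0.213 0.18 ] [0.757 0.054 0.18 ] mid [0.7695 0.1334 0.18  ] len 0.162 ang of y -9.09
[184 172  40   9  59] ((203.61378479003906, 175.40264892578125), (39.808101654052734, 1.7775650024414062), 10.784297943115234)
bar mask centre [0.60255446 0.16791385 0.327     ]
glass [0.48707868 0.01490707 0.085     ] post feet side [0.5766774  0.00565842 0.        ] post foot top L,R [0.62533792 0.30842442 0.02      ] [0.57244783 0.00981155 0.02      ]
```

Position estimates: press yaw about -8.9°, bar at (0.595, 0.169, 0.327), hinge at (0.785, 0.139, 0.130), bar at home (0.513, 0.182, 0.130). The body may be 188 mm along the jaw direction, so I'll lean the tool 55° from vertical to clear the rail. The pre-grasp TCP is about (0.461, 0.190, 0.422).

```bash
R='';python3 -m creep '[{"dx":0.33,"dy":1,"dz":0.3,"wz":1,"grip":-0.3},{"dx":0.33,"dy":1,"dz":0.3,"wz":1,"grip":-0.3},{"dx":0.33,"dy":1,"dz":0.3,"wz":1,"grip":-0.3},{"dx":0.33,"dy":1,"dz":0.3,"wz":1,"grip":-0.3},{"dx":0.33,"dy":1,"dz":0.3,"wz":1,"grip":-0.3}]' 20
python3 -m creep '[{"dx":0.33,"dy":1,"dz":0.3,"wz":1,"grip":-0.3},{"dx":0.33,"dy":1,"dz":0.3,"wz":1,"grip":-0.3},{"dx":0.33,"dy":1,"dz":0.3,"wz":1,"grip":-0.3},{"dx":0.33,"dy":1,"dz":0.3,"wz":1,"grip":-0.3},{"dx":0.33,"dy":1,"dz":0.3,"wz":1,"grip":-0.3}]'
python3 -m creep '[{"dx":0.33,"dy":1,"dz":0.3,"wz":1,"grip":-0.3},{"dx":0.33,"dy":1,"dz":0.3,"wz":1,"grip":-0.3},{"dx":0.33,"dy":1,"dz":0.3,"wz":1,"grip":-0.3},{"dx":0.33,"dy":1,"dz":0.3,"wz":1,"grip":-0.3},{"dx":0.33,"dy":1,"dz":0.3,"wz":1,"grip":-0.3}]'
python3 -m creep '[{"dx":0.33,"dy":1,"dz":0.3,"wz":1,"grip":-0.3},{"dx":0.33,"dy":1,"wz":0.35,"grip":-0.3},{"dx":0.33,"dy":1,"grip":-0.3},{"dx":0.33,"dy":1,"grip":-0.3},{"dx":0.33,"dy":1,"grip":-0.3}]'
```

```text
schema error: expected keys dx, dy, dz, wx, wy, wz, grip
schema error: expected keys dx, dy, dz, wx, wy, wz, grip
schema error: expected keys dx, dy, dz, wx, wy, wz, grip
schema error: expected keys dx, dy, dz, wx, wy, wz, grip
```

All seven keys are required, so I'll resend with every one.

```bash
python3 -m creep '[{"dx":0.33,"dy":1,"dz":0.3,"wx":0,"wy":0,"wz":1,"grip":-0.3},{"dx":0.33,"dy":1,"dz":0.3,"wx":0,"wy":0,"wz":1,"grip":-0.3},{"dx":0.33,"dy":1,"dz":0.3,"wx":0,"wy":0,"wz":1,"grip":-0.3},{"dx":0.33,"dy":1,"dz":0.3,"wx":0,"wy":0,"wz":1,"grip":-0.3},{"dx":0.33,"dy":1,"dz":0.3,"wx":0,"wy":0,"wz":1,"grip":-0.3}]' 20
python3 -m creep '[{"dx":0.33,"dy":1,"dz":0.3,"wx":0,"wy":0,"wz":1,"grip":-0.3},{"dx":0.33,"dy":1,"dz":0.3,"wx":0,"wy":0,"wz":1,"grip":-0.3},{"dx":0.33,"dy":1,"dz":0.3,"wx":0,"wy":0,"wz":1,"grip":-0.3},{"dx":0.33,"dy":1,"dz":0.3,"wx":0,"wy":0,"wz":1,"grip":-0.3},{"dx":0.33,"dy":1,"dz":0.3,"wx":0,"wy":0,"wz":1,"grip":-0.3}]'
python3 -m creep '[{"dx":0.33,"dy":1,"dz":0.3,"wx":0,"wy":0,"wz":1,"grip":-0.3},{"dx":0.33,"dy":1,"dz":0.3,"wx":0,"wy":0,"wz":1,"grip":-0.3},{"dx":0.33,"dy":1,"dz":0.3,"wx":0,"wy":0,"wz":1,"grip":-0.3},{"dx":0.33,"dy":1,"dz":0.3,"wx":0,"wy":0,"wz":1,"grip":-0.3},{"dx":0.33,"dy":1,"dz":0.3,"wx":0,"wy":0,"wz":1,"grip":-0.3}]'
python3 -m creep '[{"dx":0.33,"dy":1,"dz":0.3,"wx":0,"wy":0,"wz":1,"grip":-0.3},{"dx":0.33,"dy":1,"dz":0,"wx":0,"wy":0,"wz":0.35,"grip":-0.3},{"dx":0.33,"dy":1,"dz":0,"wx":0,"wy":0,"wz":0,"grip":-0.3},{"dx":0.33,"dy":1,"dz":0,"wx":0,"wy":0,"wz":0,"grip":-0.3},{"dx":0.33,"dy":1,"dz":0,"wx":0,"wy":0,"wz":0,"grip":-0.3}]'
```

```text
time: 0.72
eef_pos: [0.2157, -0.5491, 0.3326]
tcp_rot: [-0.0, 0.89, -0.455, -0.0]
ft_force: [-0.6, 0.9, 0.4]
grip_width: 0.0609
time: 1.35
eef_pos: [0.2486, -0.4491, 0.3627]
tcp_rot: [-0.0, 0.956, -0.294, -0.0]
ft_force: [-0.3, 0.4, 0.5]
grip_width: 0.0606
time: 1.98
eef_pos: [0.2819, -0.3486, 0.3931]
tcp_rot: [-0.0, 0.992, -0.123, 0.0]
ft_force: [0.1, -0.2, 1.2]
grip_width: 0.0605
time: 2.6
eef_pos: [0.3147, -0.2486, 0.3989]
tcp_rot: [0.0, 0.997, -0.077, 0.0]
ft_force: [0.1, -0.7, -0.2]
grip_width: 0.0609
```

```bash
python3 -m creep '[{"dx":0.33,"dy":1,"dz":0.05,"wx":0,"wy":0,"wz":0,"grip":-0.3},{"dx":0.33,"dy":1,"dz":0.05,"wx":0,"wy":0,"wz":0,"grip":-0.3},{"dx":0.33,"dy":1,"dz":0.05,"wx":0,"wy":0,"wz":0,"grip":-0.3},{"dx":0.33,"dy":1,"dz":0.05,"wx":-0.15,"wy":-0.98,"wz":0,"grip":-0.3},{"dx":0.33,"dy":1,"dz":0.05,"wx":-0.15,"wy":-0.98,"wz":0,"grip":-0.3}]'
python3 -m creep '[{"dx":0.33,"dy":1,"dz":0.05,"wx":-0.15,"wy":-0.98,"wz":0,"grip":-0.3},{"dx":0.33,"dy":1,"dz":0.05,"wx":-0.15,"wy":-0.98,"wz":0,"grip":-0.3},{"dx":0.33,"dy":1,"dz":0.05,"wx":-0.15,"wy":-0.98,"wz":0,"grip":-0.3},{"dx":0.33,"dy":1,"dz":0.05,"wx":-0.15,"wy":-0.98,"wz":0,"grip":-0.3},{"dx":0.33,"dy":1,"dz":0.05,"wx":-0.15,"wy":-0.98,"wz":0,"grip":-0.3}]'
python3 -m creep '[{"dx":0.33,"dy":1,"dz":0.05,"wx":-0.15,"wy":-0.98,"wz":0,"grip":-0.3},{"dx":0.33,"dy":1,"dz":0.05,"wx":-0.15,"wy":-0.98,"wz":0,"grip":-0.3},{"dx":0.33,"dy":1,"dz":0.05,"wx":-0.15,"wy":-0.98,"wz":0,"grip":-0.3},{"dx":0.33,"dy":1,"dz":0.05,"wx":-0.15,"wy":-0.98,"wz":0,"grip":-0.3},{"dx":0.33,"dy":1,"dz":0.05,"wx":-0.15,"wy":-0.98,"wz":0,"grip":-0.3}]'
python3 -m creep '[{"dx":0.33,"dy":1,"dz":0.05,"wx":-0.15,"wy":-0.98,"wz":0,"grip":-0.3},{"dx":0.33,"dy":1,"dz":0.05,"wx":-0.13,"wy":-0.82,"wz":0,"grip":-0.3},{"dx":0.33,"dy":1,"dz":0.05,"wx":0,"wy":0,"wz":0,"grip":-0.3},{"dx":0.33,"dy":1,"dz":0.05,"wx":0,"wy":0,"wz":0,"grip":-0.3},{"dx":0.33,"dy":1,"dz":0.05,"wx":0,"wy":0,"wz":0,"grip":-0.3}]'
python3 -m creep '[{"dx":0.33,"dy":1,"dz":0.05,"wx":0,"wy":0,"wz":0,"grip":-0.3},{"dx":0.33,"dy":0.95,"dz":0.05,"wx":0,"wy":0,"wz":0,"grip":-0.3},{"dx":0,"dy":0,"dz":0,"wx":0,"wy":0,"wz":0,"grip":-0.3}]'
python3 - <<'E'
from workcell import manip, vision
from h import *
from scipy.spatial.transform import Rotation as Ro
import cv2
s=manip.sense();q=s["tcp_rot"];R=Ro.from_quat([*q[1:],q[0]]).as_matrix();print(s["eef_pos"],R.round(3).tolist(),s["joint_positions"].round(2))
A=vision.get_image("side");B=vision.get_image("top")
a=cv2.resize(A[60:260,140:360],None,fx=1.8,fy=1.8,interpolation=2);b=cv2.resize(B[110:290,130:310],None,fx=2.2,fy=2.2,interpolation=2)
h=max(a.shape[0],b.shape[0]);c=np.zeros((h,a.shape[1]+b.shape[1],3),'uint8');c[:a.shape[0],:a.shape[1]]=a;c[:b.shape[0],a.shape[1]:]=b
print(c.shape);cv2.imwrite("pics/pre.png",c)
E
```

```text
time: 3.22
eef_pos: [0.3477, -0.1486, 0.4039]
tcp_rot: [0.005, 0.995, -0.076, 0.07]
ft_force: [0.2, 0.6, -0.7]
grip_width: 0.0607
time: 3.85
eef_pos: [0.3803, -0.0487, 0.4091]
tcp_rot: [0.018, 0.968, -0.074, 0.241]
ft_force: [0.2, -0.1, 1.2]
grip_width: 0.0605
time: 4.47
eef_pos: [0.424, 0.0527, 0.4166]
tcp_rot: [0.03, 0.913, -0.071, 0.4]
ft_force: [-0.8, -0.9, 0.1]
grip_width: 0.0603
time: 5.1
eef_pos: [0.4569, 0.1527, 0.4215]
tcp_rot: [0.035, 0.886, -0.069, 0.456]
ft_force: [0.4, 0.0, -0.1]
grip_width: 0.0605
time: 5.48
eef_pos: [0.4702, 0.1917, 0.423]
tcp_rot: [0.035, 0.887, -0.068, 0.456]
ft_force: [-0.2, 1.0, -0.2]
grip_width: 0.0602
[0.47018941 0.19173362 0.42297235] [[0.575, -0.153, 0.804], [-0.089, -0.988, -0.124], [0.813, -0.0, -0.582]] [ 0.57 -0.6   1.99 -0.67  1.05  0.85]
(396, 792, 3)
```

View pics/pre.png

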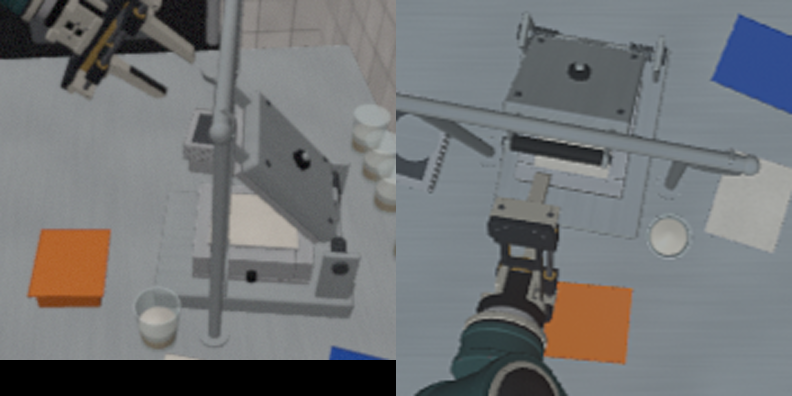

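The view confirms a 54° lean, with the hand in front of the bar and below the rail, and the upper fingertip at about (542,175) in line with the bar's middle. Moving in along the tool axis.

```bash
python3 -m creep '[{"dx":0.7,"dy":-0.14,"dz":-0.6,"wx":0,"wy":0,"wz":0,"grip":-0.3},{"dx":0.7,"dy":-0.14,"dz":-0.6,"wx":0,"wy":0,"wz":0,"grip":-0.3},{"dx":0.7,"dy":-0.14,"dz":-0.6,"wx":0,"wy":0,"wz":0,"grip":-0.3},{"dx":0.4,"dy":-0.08,"dz":-0.3,"wx":0,"wy":0,"wz":0,"grip":-0.3}]'
python3 -m creep '[{"dx":0.4,"dy":-0.08,"dz":-0.3,"wx":0,"wy":0,"wz":0,"grip":-0.3},{"dx":0.4,"dy":-0.08,"dz":-0.3,"wx":0,"wy":0,"wz":0,"grip":-0.3},{"dx":0.4,"dy":-0.08,"dz":-0.3,"wx":0,"wy":0,"wz":0,"grip":-0.3},{"dx":0,"dy":0,"dz":0,"wx":0,"wy":0,"wz":0,"grip":-0.3}]'
python3 - <<'E'
from workcell import manip, vision
from h import *
from scipy.spatial.transform import Rotation as Ro
import cv2
s=manip.sense();q=s["tcp_rot"];R=Ro.from_quat([*q[1:],q[0]]).as_matrix();p=s["eef_pos"];print(p,"grasp",p+.065*R[:,2],s["joint_positions"].round(2))
A=vision.get_image("side");B=vision.get_image("top")
a=cv2.resize(A[80:230,205:345],None,fx=2.6,fy=2.6,interpolation=2);b=cv2.resize(B[120:250,150:270],None,fx=3,fy=3,interpolation=2)
h=max(a.shape[0],b.shape[0]);c=np.zeros((h,a.shape[1]+b.shape[1],3),'uint8');c[:a.shape[0],:a.shape[1]]=a;c[:b.shape[0],a.shape[1]:]=b
cv2.imwrite("pics/in.png",c)
E
```

```text
time: 6.08
eef_pos: [0.5206, 0.1796, 0.3809]
tcp_rot: [0.035, 0.886, -0.07, 0.456]
ft_force: [-0.2, 0.2, -1.0]
grip_width: 0.0604
time: 6.58
eef_pos: [0.5448, 0.1755, 0.3626]
tcp_rot: [0.035, 0.887, -0.07, 0.456]
ft_force: [-0.1, -0.6, 0.7]
grip_width: 0.0602
[0.54479156 0.17547664 0.362571  ] grasp [0.5970075  0.16727884 0.32473859] [ 0.44 -0.45  1.99 -0.65  0.86  0.84]
```

View pics/in.png

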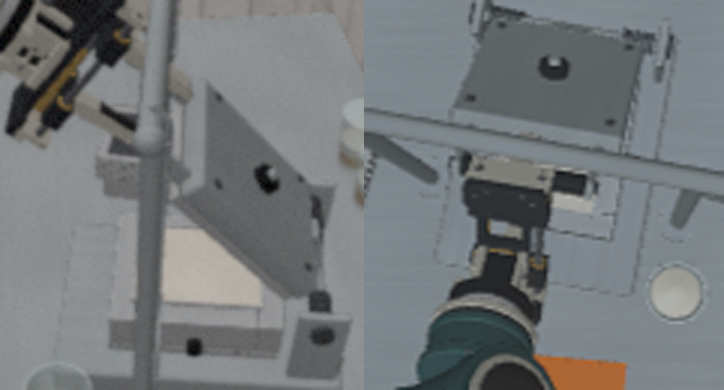

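The fingers straddle the bar near its middle with no contact force. Closing to confirm a 22 mm width.

```bash
python3 -m creep '[{"dx":0,"dy":0,"dz":0,"wx":0,"wy":0,"wz":0,"grip":0.3},{"dx":0,"dy":0,"dz":0,"wx":0,"wy":0,"wz":0,"grip":0.6},{"dx":0,"dy":0,"dz":0,"wx":0,"wy":0,"wz":0,"grip":0.8}]' 10
python3 -m creep '[{"dx":0,"dy":0,"dz":0,"wx":0,"wy":0,"wz":0,"grip":0.8},{"dx":0,"dy":0,"dz":0,"wx":0,"wy":0,"wz":0,"grip":0.8}]' 30
python3 - <<'E'
import numpy as np
H=np.array([.785,.139,.130]);px=np.array([.988,-.155])
p=lambda th:275*np.array([-np.cos(.8-th),np.sin(.8-th)])
prev=p(0)
for th in np.arange(.05,.851,.05):
    c=p(th);d=c-prev;prev=c
    print(round(th,2),"dx %.3f dy %.3f dz %.3f"%(d[0]*px[0]/20,d[0]*px[1]/20,d[1]/20))
E
```

```text
time: 7.05
eef_pos: [0.5444, 0.1757, 0.3635]
tcp_rot: [0.035, 0.886, -0.069, 0.456]
ft_force: [-0.8, 0.2, 1.0]
grip_width: 0.0351
time: 7.3
eef_pos: [0.5444, 0.1757, 0.3633]
tcp_rot: [0.035, 0.886, -0.07, 0.456]
ft_force: [-1.7, -1.0, 0.6]
grip_width: 0.021
0.05 dx -0.475 dy 0.075 dz -0.491
0.1 dx -0.450 dy 0.071 dz -0.515
0.15 dx -0.424 dy 0.067 dz -0.537
0.2 dx -0.397 dy 0.062 dz -0.557
0.25 dx -0.369 dy 0.058 dz -0.577
0.3 dx -0.340 dy 0.053 dz -0.595
0.35 dx -0.311 dy 0.049 dz -0.611
0.4 dx -0.280 dy 0.044 dz -0.626
0.45 dx -0.249 dy 0.039 dz -0.640
0.5 dx -0.217 dy 0.034 dz -0.651
0.55 dx -0.184 dy 0.029 dz -0.662
0.6 dx -0.152 dy 0.024 dz -0.670
0.65 dx -0.118 dy 0.019 dz -0.677
0.7 dx -0.085 dy 0.013 dz -0.682
0.75 dx -0.051 dy 0.008 dz -0.685
0.8 dx -0.017 dy 0.003 dz -0.687
0.85 dx 0.017 dy -0.003 dz -0.687
```

The grip holds at 21 mm, so the bar is held. Pulling down along the arc in short calls while watching the force.

```bash
python3 -m creep '[{"dx":-0.47,"dy":0.07,"dz":-0.49,"wx":0,"wy":0,"wz":0,"grip":0.8},{"dx":-0.45,"dy":0.07,"dz":-0.51,"wx":0,"wy":0,"wz":0,"grip":0.8},{"dx":-0.42,"dy":0.07,"dz":-0.54,"wx":0,"wy":0,"wz":0,"grip":0.8},{"dx":-0.4,"dy":0.06,"dz":-0.56,"wx":0,"wy":0,"wz":0,"grip":0.8}]'
python3 - <<'E'
from workcell import manip
s=manip.sense();print(s["ft_force"],s["moment"],s["joint_positions"].round(2))
E
```

```text
time: 7.8
eef_pos: [0.5094, 0.1816, 0.3226]
tcp_rot: [0.034, 0.886, -0.069, 0.458]
ft_force: [0.5, 4.9, 8.3]
grip_width: 0.0213
[0.48155141 4.91337513 8.27884699] [ 0.28328804 -1.33251354  0.64859062] [ 0.49 -0.52  2.1  -0.71  0.85  0.93]
```

```bash
python3 -m creep '[{"dx":-0.37,"dy":0.06,"dz":-0.58,"wx":0,"wy":0,"wz":0,"grip":0.8},{"dx":-0.34,"dy":0.05,"dz":-0.6,"wx":0,"wy":0,"wz":0,"grip":0.8},{"dx":-0.31,"dy":0.05,"dz":-0.61,"wx":0,"wy":0,"wz":0,"grip":0.8},{"dx":-0.28,"dy":0.04,"dz":-0.63,"wx":0,"wy":0,"wz":0,"grip":0.8}]'
python3 -m creep '[{"dx":-0.25,"dy":0.04,"dz":-0.64,"wx":0,"wy":0,"wz":0,"grip":0.8},{"dx":-0.22,"dy":0.03,"dz":-0.65,"wx":0,"wy":0,"wz":0,"grip":0.8}]'
python3 - <<'E'
from workcell import manip
s=manip.sense();print(s["ft_force"],s["moment"],s["joint_positions"].round(2))
E
```

```text
time: 8.3
eef_pos: [0.4836, 0.1858, 0.2744]
tcp_rot: [0.034, 0.886, -0.069, 0.458]
ft_force: [-3.9, 5.6, 10.9]
grip_width: 0.0211
time: 8.55
eef_pos: [0.4744, 0.1872, 0.2487]
tcp_rot: [0.034, 0.886, -0.069, 0.458]
ft_force: [-3.3, 6.1, 11.4]
grip_width: 0.0212
[-3.33016691  6.06819879 11.4013772 ] [ 0.32514857 -1.23516178  0.80123026] [ 0.55 -0.55  2.24 -0.81  0.81  1.09]
```

```bash
python3 -m creep '[{"dx":-0.18,"dy":0.03,"dz":-0.66,"wx":0,"wy":0,"wz":0,"grip":0.8},{"dx":-0.15,"dy":0.02,"dz":-0.67,"wx":0,"wy":0,"wz":0,"grip":0.8},{"dx":-0.12,"dy":0.02,"dz":-0.68,"wx":0,"wy":0,"wz":0,"grip":0.8},{"dx":-0.08,"dy":0.01,"dz":-0.68,"wx":0,"wy":0,"wz":0,"grip":0.8}]'
python3 -m creep '[{"dx":-0.05,"dy":0.01,"dz":-0.68,"wx":0,"wy":0,"wz":0,"grip":0.8},{"dx":-0.02,"dy":0,"dz":-0.5,"wx":0,"wy":0,"wz":0,"grip":0.8}]'
python3 - <<'E'
from workcell import manip,vision
import cv2
s=manip.sense();print(s["ft_force"],s["moment"],s["joint_positions"].round(2))
from scipy.spatial.transform import Rotation as Ro
q=s["tcp_rot"];print(s["eef_pos"]+.065*Ro.from_quat([*q[1:],q[0]]).as_matrix()[:,2])
cv2.imwrite("pics/down.png",cv2.resize(vision.get_image("side")[80:260,180:360],None,fx=3.2,fy=3.2,interpolation=2))
E
```

```text
time: 9.05
eef_pos: [0.464, 0.1889, 0.1951]
tcp_rot: [0.034, 0.886, -0.069, 0.458]
ft_force: [-3.2, 5.0, 11.8]
grip_width: 0.0212
time: 9.3
eef_pos: [0.4628, 0.1891, 0.1715]
tcp_rot: [0.034, 0.886, -0.069, 0.458]
ft_force: [3.0, 3.7, 12.4]
grip_width: 0.0212
[ 3.0165004   3.70190005 12.35254091] [ 0.03187658 -2.16245088  0.58435391] [ 0.57 -0.49  2.34 -0.94  0.73  1.28]
[0.5151904  0.18112146 0.13386704]
```

View pics/down.png

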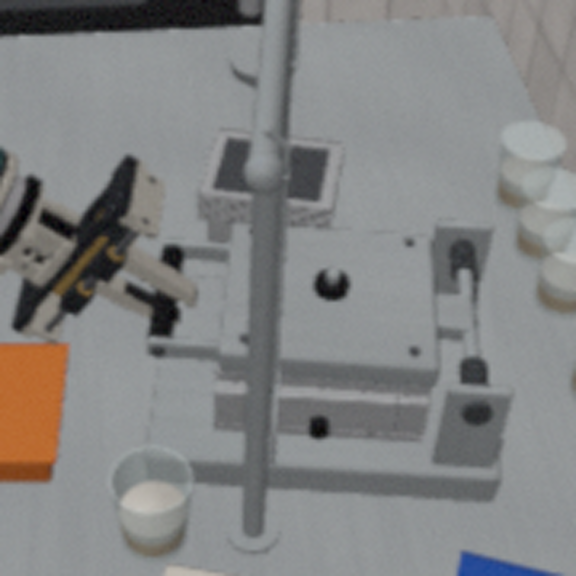

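The head looks nearly level, and the bar is held mid-grip at (175,290) with z about 0.134. Now I'll press gently to feel the hard stop.

```bash
python3 -m creep '[{"dx":0,"dy":0,"dz":-0.15,"wx":0,"wy":0,"wz":0,"grip":0.8},{"dx":0,"dy":0,"dz":0,"wx":0,"wy":0,"wz":0,"grip":0.8}]' 40
python3 -m creep '[{"dx":0,"dy":0,"dz":-0.15,"wx":0,"wy":0,"wz":0,"grip":0.8},{"dx":0,"dy":0,"dz":0,"wx":0,"wy":0,"wz":0,"grip":0.8}]'
python3 -m creep '[{"dx":0,"dy":0,"dz":-0.1,"wx":0,"wy":0,"wz":0,"grip":0.8},{"dx":0,"dy":0,"dz":0,"wx":0,"wy":0,"wz":0,"grip":0.8}]'
```

```text
time: 9.6
eef_pos: [0.4627, 0.1891, 0.1684]
tcp_rot: [0.034, 0.886, -0.069, 0.458]
ft_force: [-3.3, 4.4, 12.0]
grip_width: 0.0211
time: 9.85
eef_pos: [0.4627, 0.1891, 0.1655]
tcp_rot: [0.034, 0.886, -0.069, 0.458]
ft_force: [-5.9, 4.5, 12.0]
grip_width: 0.0213
time: 10.1
eef_pos: [0.4628, 0.1891, 0.1645]
tcp_rot: [0.034, 0.885, -0.069, 0.458]
ft_force: [-16.1, 2.1, 21.4]
grip_width: 0.0206
```

The force jumped from 12 to 21 N while the motion stalled, so the head is on the hard stop. Holding for over 2 s.

```bash
for i in 1 2 3 4; do python3 -m creep '[{"dx":0,"dy":0,"dz":0,"wx":0,"wy":0,"wz":0,"grip":0.8},{"dx":0,"dy":0,"dz":0,"wx":0,"wy":0,"wz":0,"grip":0.8},{"dx":0,"dy":0,"dz":0,"wx":0,"wy":0,"wz":0,"grip":0.8},{"dx":0,"dy":0,"dz":0,"wx":0,"wy":0,"wz":0,"grip":0.8},{"dx":0,"dy":0,"dz":0,"wx":0,"wy":0,"wz":0,"grip":0.8}]' | grep -E 'time|eef|ft|wid'; done
python3 - <<'E'
from workcell import vision
import cv2
cv2.imwrite("pics/home.png",cv2.resize(vision.get_image("side")[80:260,180:360],None,fx=3.2,fy=3.2,interpolation=2))
E
```

```text
time: 10.72
eef_pos: [0.4628, 0.1891, 0.1645]
ft_force: [-16.6, 2.4, 21.3]
grip_width: 0.0206
time: 11.35
eef_pos: [0.4628, 0.1891, 0.1645]
ft_force: [-16.0, 2.3, 21.8]
grip_width: 0.0211
time: 11.98
eef_pos: [0.4628, 0.1891, 0.1645]
ft_force: [-15.3, 1.9, 21.0]
grip_width: 0.0209
time: 12.6
eef_pos: [0.4628, 0.1891, 0.1645]
ft_force: [-16.0, 2.7, 21.0]
grip_width: 0.0214
```

View pics/home.png

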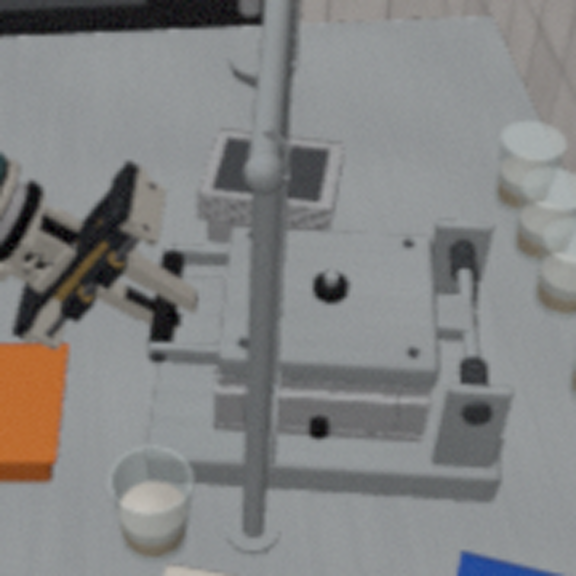

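The head is level and home, held 2.5 s on the stop. Now raising it by reversing the arc.

```bash
python3 -m creep '[{"dx":0,"dy":0,"dz":0.2,"wx":0,"wy":0,"wz":0,"grip":0.8},{"dx":0,"dy":0,"dz":0.2,"wx":0,"wy":0,"wz":0,"grip":0.8},{"dx":0.02,"dy":0,"dz":0.5,"wx":0,"wy":0,"wz":0,"grip":0.8},{"dx":0.05,"dy":-0.01,"dz":0.68,"wx":0,"wy":0,"wz":0,"grip":0.8}]'
python3 -m creep '[{"dx":0.08,"dy":-0.01,"dz":0.68,"wx":0,"wy":0,"wz":0,"grip":0.8},{"dx":0.12,"dy":-0.02,"dz":0.68,"wx":0,"wy":0,"wz":0,"grip":0.8},{"dx":0.15,"dy":-0.02,"dz":0.67,"wx":0,"wy":0,"wz":0,"grip":0.8},{"dx":0.18,"dy":-0.03,"dz":0.66,"wx":0,"wy":0,"wz":0,"grip":0.8}]'
python3 -m creep '[{"dx":0.22,"dy":-0.03,"dz":0.65,"wx":0,"wy":0,"wz":0,"grip":0.8},{"dx":0.25,"dy":-0.04,"dz":0.64,"wx":0,"wy":0,"wz":0,"grip":0.8},{"dx":0.28,"dy":-0.04,"dz":0.63,"wx":0,"wy":0,"wz":0,"grip":0.8},{"dx":0.31,"dy":-0.05,"dz":0.61,"wx":0,"wy":0,"wz":0,"grip":0.8}]'
python3 -m creep '[{"dx":0.34,"dy":-0.05,"dz":0.6,"wx":0,"wy":0,"wz":0,"grip":0.8},{"dx":0.37,"dy":-0.06,"dz":0.58,"wx":0,"wy":0,"wz":0,"grip":0.8},{"dx":0.4,"dy":-0.06,"dz":0.56,"wx":0,"wy":0,"wz":0,"grip":0.8}]'
```

```text
time: 13.15
eef_pos: [0.4642, 0.1884, 0.1952]
tcp_rot: [0.034, 0.886, -0.069, 0.458]
ft_force: [24.1, -1.5, 3.8]
grip_width: 0.0209
time: 13.65
eef_pos: [0.4743, 0.1861, 0.2478]
tcp_rot: [0.035, 0.886, -0.07, 0.456]
ft_force: [6.8, -3.8, 2.2]
grip_width: 0.0212
time: 14.15
eef_pos: [0.4953, 0.1827, 0.2977]
tcp_rot: [0.036, 0.887, -0.07, 0.456]
ft_force: [16.0, -5.9, -5.9]
grip_width: 0.0211
time: 14.52
eef_pos: [0.5175, 0.1791, 0.3322]
tcp_rot: [0.036, 0.887, -0.07, 0.456]
ft_force: [-3.3, -7.0, 2.1]
grip_width: 0.021
```

```bash
python3 -m creep '[{"dx":0.42,"dy":-0.07,"dz":0.54,"wx":0,"wy":0,"wz":0,"grip":0.8},{"dx":0.45,"dy":-0.07,"dz":0.51,"wx":0,"wy":0,"wz":0,"grip":0.8},{"dx":0.24,"dy":-0.04,"dz":0.25,"wx":0,"wy":0,"wz":0,"grip":0.8},{"dx":0,"dy":0,"dz":0,"wx":0,"wy":0,"wz":0,"grip":0.8}]'
python3 -m creep '[{"dx":0.23,"dy":-0.03,"dz":0.24,"wx":0,"wy":0,"wz":0,"grip":0.8},{"dx":0,"dy":0,"dz":0,"wx":0,"wy":0,"wz":0,"grip":0.8}]'
```

```text
time: 15.02
eef_pos: [0.5398, 0.1755, 0.3584]
tcp_rot: [0.036, 0.887, -0.07, 0.456]
ft_force: [-2.3, -7.7, 1.7]
grip_width: 0.0211
time: 15.28
eef_pos: [0.5442, 0.1749, 0.3627]
tcp_rot: [0.036, 0.887, -0.07, 0.456]
ft_force: [-0.5, -7.3, -0.2]
grip_width: 0.0212
```

Back at the grasp start position with almost no load. A small nudge onto the stop, then I'll open gradually.

```bash
python3 -m creep '[{"dx":0.04,"dy":0.03,"dz":0.06,"wx":0,"wy":0,"wz":0,"grip":0.8},{"dx":0,"dy":0,"dz":0,"wx":0,"wy":0,"wz":0,"grip":0.55},{"dx":0,"dy":0,"dz":0,"wx":0,"wy":0,"wz":0,"grip":0.5},{"dx":0,"dy":0,"dz":0,"wx":0,"wy":0,"wz":0,"grip":0.45},{"dx":0,"dy":0,"dz":0,"wx":0,"wy":0,"wz":0,"grip":0.4}]'
python3 -m creep '[{"dx":0,"dy":0,"dz":0,"wx":0,"wy":0,"wz":0,"grip":0.2},{"dx":0,"dy":0,"dz":0,"wx":0,"wy":0,"wz":0,"grip":0},{"dx":0,"dy":0,"dz":0,"wx":0,"wy":0,"wz":0,"grip":-0.3},{"dx":0,"dy":0,"dz":0,"wx":0,"wy":0,"wz":0,"grip":-0.3},{"dx":0,"dy":0,"dz":0,"wx":0,"wy":0,"wz":0,"grip":-0.3}]'
```

```text
time: 15.9
eef_pos: [0.5452, 0.1764, 0.3646]
tcp_rot: [0.035, 0.886, -0.069, 0.456]
ft_force: [-0.7, -0.2, -0.2]
grip_width: 0.0277
time: 16.52
eef_pos: [0.5453, 0.1763, 0.3645]
tcp_rot: [0.035, 0.886, -0.07, 0.456]
ft_force: [0.2, -0.3, 0.6]
grip_width: 0.0601
```

Released with no load. Backing out along the tool axis.

```bash
python3 -m creep '[{"dx":-0.4,"dy":0.06,"dz":0.29,"wx":0,"wy":0,"wz":0,"grip":-0.3},{"dx":-0.4,"dy":0.06,"dz":0.29,"wx":0,"wy":0,"wz":0,"grip":-0.3},{"dx":-0.7,"dy":0.11,"dz":0.5,"wx":0,"wy":0,"wz":0,"grip":-0.3},{"dx":-0.7,"dy":0.11,"dz":0.5,"wx":0,"wy":0,"wz":0,"grip":-0.3},{"dx":-0.7,"dy":0.11,"dz":0.5,"wx":0,"wy":0,"wz":0,"grip":-0.3}]'
python3 -m creep '[{"dx":-0.7,"dy":0.11,"dz":0.5,"wx":0,"wy":0,"wz":0,"grip":-0.3},{"dx":-0.5,"dy":0.08,"dz":0.35,"wx":0,"wy":0,"wz":0,"grip":-0.3},{"dx":0,"dy":0,"dz":0,"wx":0,"wy":0,"wz":0,"grip":-0.3},{"dx":0,"dy":0,"dz":0,"wx":0,"wy":0,"wz":0,"grip":-0.3}]'
python3 - <<'E'
from workcell import vision
import cv2,numpy as np
A=vision.get_image("side");B=vision.get_image("top")
for n,i in(("side",A),("top",B)):
    d=cv2.absdiff(i,cv2.imread(f"pics/{n}0.png")).max(2)
    print(n,[(k,int((d[r]>30).sum())) for k,r in dict(press=np.s_[110:235,250:345] if n=="side" else np.s_[115:165,170:260],bar=np.s_[165:190,170:235],glass=np.s_[200:230,242:268],closed=np.s_[180:230,268:320],stack=np.s_[150:200,105:155]).items() if n=="top" or k=="press"])
a=cv2.resize(A[60:260,180:360],None,fx=2,fy=2,interpolation=2);b=cv2.resize(B[105:235,95:295],None,fx=2,fy=2,interpolation=2)
c=np.zeros((400,760,3),'uint8');c[:,:360]=a;c[:260,360:]=b
cv2.imwrite("pics/end.png",c)
E
```

```text
time: 17.15
eef_pos: [0.4861, 0.1854, 0.4072]
tcp_rot: [0.035, 0.886, -0.07, 0.457]
ft_force: [0.1, -0.3, -0.2]
grip_width: 0.0606
time: 17.65
eef_pos: [0.4634, 0.1891, 0.4227]
tcp_rot: [0.035, 0.887, -0.069, 0.456]
ft_force: [-0.3, -0.3, 0.2]
grip_width: 0.0606
side [('press', 0)]
top [('press', 0), ('bar', 0), ('glass', 0), ('closed', 0), ('stack', 0)]
```

View pics/end.png

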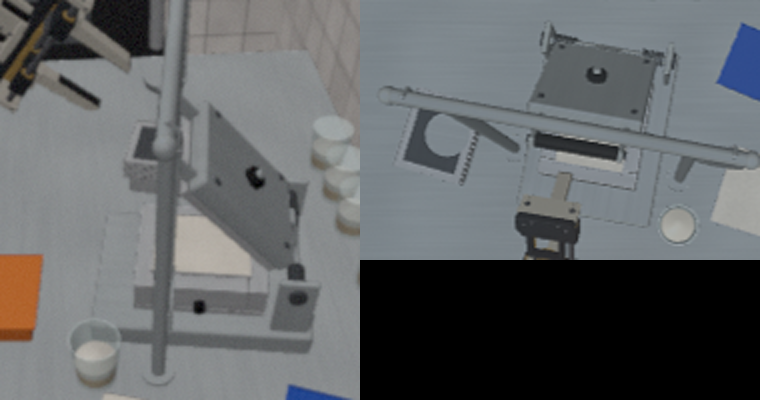

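The head is back at rest and the tray lies flat in the die. The press, glass, closed tray and stack areas match the first pictures exactly, so I'm handing in.

```bash
python3 -c "
from workcell import manip
print(manip.finish_job())"
```

```text
the job is handed in; nothing more can be done
None
```

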